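Close and lock the filter hatch of the salon's hair-dust collector

TASK

Swing the open filter hatch of the hair-dust collector fully shut, then push its sprung stud in through the receptacle and turn it a quarter turn clockwise so that it locks and stays locked when let go. Push the stud only until you feel it meet the firmer bottom cup: a push of about 12 to 15 newtons is enough, and leaning hard on it would damage the cup; if the stud does not turn easily it is not in far enough, so never force it. Leave the other things on the counter and on the collector where they are.

Things in the scene. Friction and masses are not known exactly. Their poses are not given: they have to be found in the camera images.
- housing: white hair-dust collector, a fixed box 260 (x) x 320 (y) x 100 mm high, turned up to 0.4 rad. Origin: centre of its underside, on the counter; x from the front (robot side) to the back, z up. Its top has a filter well with a black hatch, and a side deck (y below -60 mm) with a small round black dial 12 mm high and an amber jar.
- hatch (a joint): angle of the black hatch (rad): 0 = fully shut, flat on the housing; grows as its front edge rises; starts between 0.35 and 0.8. The hinge is stiff and holds the hatch where it is left; 1 to 3 N on the front part moves it. The plate is 190 mm long, 200 wide, 6 thick; shut, its top face is 106 mm above the counter.
- hatch_hinge (a point): point on the hinge axis (along the housing's y), in the middle of the hatch's width, level with the underside of the shut hatch: 100 mm above the counter, 100 mm behind and 40 mm to the +y side of the housing's origin. Axes as the housing's.
- hatch_edge (a point): middle of the hatch's front (free) edge, on its top face: 192 mm from the hinge axis along the hatch and 6 mm off the hinge plane. Moves and tilts with the hatch.
- stud_grip (a point): centre of the stud's steel wing, an upright bar 40 mm long (point x), 10 thick (y), 24 high (z, out of the hatch), on a round flange 44 mm across and 4 thick. The point is 12 mm above the flange's top and 12 below the wing's top. Fingertips may press on the flange. Unturned, the wing points from the front to the hinge.
- stud_base (a point): where the stud's axis meets the hatch's top face: 155 mm from the hinge axis, in the middle of the hatch's width. Sprung out, the flange's underside is 28 mm and the wing's centre 44 mm above it, on a post 14 mm thick. Moves with the hatch, not with the stud.
- stud_push (a joint): how far the stud is pushed in (m): 0 = sprung out, travel 0.027. Its spring takes 4 N to start and 0.15 N more per mm. With the hatch shut, the cross pin at its foot goes through a slot in a receptacle in the well, whose height is not known and differs from unit to unit: it is through somewhere between 9 and 19 mm; 0.7 mm deeper it meets the bottom cup, felt as a steep rise (12 N per mm).
- stud_turn (a joint): turn of the stud (rad): 0 = unlocked, grows clockwise seen from above, end stop 1.62. A weak spring (under 0.06 N m) turns it back. It turns freely lightly pressed on the cup (9 to 18 N in all); too early, the pin strikes the slot or lands on the plate. Let go beyond about 1.45 it springs out about 4 to 6 mm into a notch and is locked, resting at 1.35 to 1.62 rad, 4 to 16 mm in.
- stud_tip: nose of the stud, a 5 mm pin under the hatch, reaching 2 mm below the cross pin; moves and turns with the stud. Origin: on the stud's axis, level with the hatch's top face when sprung out. More than 15 N between the nose and the bottom cup (about 22 N in all pressed on the stud) damages the cup.
- stud_foot: the cross pin, 20 mm long (along the wing), 5 wide, 2.5 high, 12 to 14.5 mm below this body's origin, which lies on the stud's axis, level with the hatch's top face when sprung out; moves and turns with the stud. Forced with more than 25 N against the receptacle's 6 mm plate (turning before it is through, pushing when turned, pulling when locked), it is damaged.
- rack: wooden test-tube rack, 264 x 70 x 100 mm, beside the collector; origin under its centre; to be left alone
- bowl: small glass bowl, 90 mm across, 40 mm high, beside the collector; origin under its centre; to be left alone
- jar: small amber jar, 44 mm across, 55 mm high, on the collector's side deck; origin under its centre; to be left alone
- comb: black comb, 180 x 26 x 5 mm, lying in front of the collector; origin under its centre; to be left alone
- clip: steel hair clip, 75 x 16 x 12 mm, lying in front of the collector; origin under its centre; to be left alone

How it is judged:
By the outcome, as a careful person would: the job done as asked, in the order asked, and still so for the second after the job is handed in, with the robot touching nothing.
It also fails if it takes over 67 s, if anything falls off the work surface, if the arm or the gripper's body presses on something with over 40 N, if the wrist force passes 120 N, or if a joint passes its speed limit or range.

ROBOT

A 6-joint arm with a two-finger parallel gripper is mounted at the origin on the work surface. World frame = base frame: x ahead of the robot, y to its left, z up, the work surface at z = 0. Lengths are in m, angles in degrees, forces in N, time in s.
With the tool pointing down it reaches from about 0.375 to 0.9 m from the base axis. Payload 3.1 kg.
Tool frame: the origin (TCP) lies on the centre line of the jaws, within the pads' length; the fingertips stand 14 mm ahead of it and the grasp point (between the pads) lies 5 mm behind it (bot.tips_ahead is the distance from the TCP to the fingertips, in m); z points along the fingers, y is the line along which they close (so a half turn about z gives the same grasp; the last joint's range is limited). The gripper opens to 87 mm and grips with 3 to 60 N. Pads are 19 mm wide; open, the fingers measure 117 mm over their backs; the gripper's body (75 mm by 190 mm) begins 51 mm behind the grasp point.
Start: joints at [-76.805, 30.224, 82.088, -0, 67.689, -10.227], TCP at [0.248, -0.573, 0.237] pointing down, gripper open.
Joint ranges: [-176.69, 176.69], [-43.24, 126.21], [12.49, 139.97], [-82, 262], [0, 151.66], [-163.58, 163.58]. Speed limits (degrees/s): [159.86, 159.86, 180, 180, 180, 180].

INTERFACE

Orientations are given as a 3x3 rotation matrix whose columns are the frame's x, y, z axes.
In Python, from rig import bot gives the robot as it stands.
- The arm moves only by the tool play_rows, never from a script. Its argument "moves" is a list that holds one entry, the list of rows, each a list of 6 numbers: the shift along the tool's x, y, z in mm, then the turn, a rotation vector about the tool's x, y, z in rad. A call has 1 to 5 rows; each row shifts and turns the commanded pose from where the row before left it, along the tool's axes as they then stand; what a row does not reach is not made up. A row lasts 1/10 s, in which the tool goes at most 50 mm and 8.59 degrees, less where a joint would pass 70% of its speed; a pose out of reach is approached as far as the arm can. A call with a gripper value outside its range is refused whole. "fingers" is the opening, from -1 (shut) to 1 (fully open), set as the call begins (left out, the last holds). The fingers move at their own pace and stop on an object; the grip force is fixed at half the most. Time passes only in rows, so rows that do not move let the fingers close. It gives the time, the measured TCP pose, the force, the opening and the grip force at its end, in the units of the state.
- bot.read_state(): the state, without advancing time (a new reading comes with each control period).
- bot.capture(name): name is "scene" or "top" or "wrist"; returns a dict with "image" (400x640x3 uint8, blue, green, red), "fx", "fy", "cx", "cy" (pixels), "R" (3x3) and "t" (3): a world point X has camera coordinates R X + t. Camera axes: x right, y down, z forward; pixel columns grow to the right and rows downward; lengths in m; the calibration is good to about 2 mm. The wrist camera is an equidistant fisheye: a pixel r from the principal point sees the ray r / f radians off the axis. A picture is of the moment at which its call begins. There is no depth.
- bot.hand_in(): hands the job in; it is judged then, once.
Trained networks look in a picture, given as the dict that the camera call returned (one of the last four; its "shot" number tells which), for a name from the list of things; names that differ only in an ending like _2 or _b are one class to them, and where a whole thing is asked for, a point or a joint stands for the part that bears it (a point fixed in the world has none). Each returns a list of dicts, best first, with "confidence" (0 to 1); they miss things now and then, are a little off and sometimes report something else, mostly with a low value. They report only what shows in the picture. A call takes as long as a camera call.
- bot.search_frame(picture, query): "centre" ([column, row] in pixels, amid what is visible of it).
- bot.silhouettes(picture, query): "pixels" (400x640 bool, what is visible of it) and "centre" ([column, row] in pixels, amid what is visible of it).
- bot.pinpoint(picture, query): "centre" ([column, row] in pixels: a listed point, or the origin of a listed thing).
The state is a dict: "time_s": time; "joint_positions": joint angles; "qvel": joint speeds; "tau": joint torques, N m; "position": TCP position; "tcp_rot": TCP orientation; "force": force on the tool from outside, world axes, zero at the start; "moment": the same for the moment, N m; "opening": opening from 0.0 (shut) to 1.0 (fully open); "grasp_force": force on a finger pad.
Only numpy, scipy, OpenCV 4.12 (cv2) and the standard library are available. Lean on these libraries where they do the work, as an engineer would, in place of code of your own. Each camera call takes 0.05 s, during which the arm holds its last target. There are 200 camera calls.

## Working session

There is one attempt and no reset: what is moved stays moved. The work goes in short steps, Python scripts to look and compute and a tool call to move; the robot and the scene stay as the last step left them, time stands still between calls to the robot, and variables do not carry over. Pictures are saved under pics/ and viewed, at most 10 in all, crops included, and the job is handed in when it is done.

Besides the shell and the picture viewer there is one more tool, called after ">>>" by a JSON object that holds its "op" and its "data", one argument or row to a line. play_rows: Moves the arm, as the interface text tells. Its arguments: {"type":"object","properties":{"moves":{"type":"array","items":{"type":"array","items":{"type":"array","items":{"type":"number"}}}},"fingers":{"type":"number"}},"required":["moves"]}

```bash
mkdir -p pics; cat > h.py <<'E'
import numpy as np, cv2
from rig import bot
def pp(pic,names):
    o={}
    for n in names:
        r=bot.pinpoint(pic,n)
        if r: o[n]=(np.array(r[0]["centre"]),r[0]["confidence"])
    return o
def ray(pic,px):
    d=np.array([(px[0]-pic["cx"])/pic["fx"],(px[1]-pic["cy"])/pic["fy"],1.])
    R=np.array(pic["R"]);t=np.array(pic["t"])
    return -R.T@t, R.T@d
def atz(pic,px,z):
    o,d=ray(pic,px); return o+d*(z-o[2])/d[2]
def tri(pa,a,pb,b):
    o1,d1=ray(pa,a);o2,d2=ray(pb,b);d1=d1/np.linalg.norm(d1);d2=d2/np.linalg.norm(d2)
    s=np.linalg.lstsq(np.c_[d1,-d2],o2-o1,rcond=None)[0]
    p,q=o1+s[0]*d1,o2+s[1]*d2
    return (p+q)/2,np.linalg.norm(p-q)
def proj(pic,X):
    c=np.array(pic["R"])@X+np.array(pic["t"]); return np.array([pic["fx"]*c[0]/c[2]+pic["cx"],pic["fy"]*c[1]/c[2]+pic["cy"]])
E
python3 - <<'E'
from h import *
np.set_printoptions(precision=3,suppress=True)
N=["housing","hatch_hinge","hatch_edge","stud_grip","stud_base","jar","rack","bowl"]
P={c:bot.capture(c) for c in("scene","top")}
r={c:pp(P[c],N) for c in P}
cv2.imwrite("pics/a.png",P["scene"]["image"]);cv2.imwrite("pics/b.png",P["top"]["image"])
for c in P: print(c, -np.array(P[c]["R"]).T@P[c]["t"]);
for n in N:
    print(n,[ (r[c][n][0],round(r[c][n][1],2)) if n in r[c] else None for c in r], tri(P["scene"],r["scene"][n][0],P["top"],r["top"][n][0]) if all(n in r[c] for c in r) else "")
print(bot.read_state())
E
```

```text
scene [1.035 0.608 0.811]
top [0.385 0.047 1.181]
housing [(array([245.9, 196.9]), 0.7), (array([390.7, 183. ]), 0.56)] (array([ 0.656, -0.123,  0.003]), np.float64(0.07850387748525661))
hatch_hinge [(array([244.7, 197.6]), 0.92), (array([380.6, 131.9]), 0.56)] (array([ 0.727, -0.064,  0.099]), np.float64(0.00015032039956886244))
hatch_edge [(array([301.9, 144.6]), 0.83), (array([379.8, 199.2]), 0.75)] (array([ 0.554, -0.055,  0.181]), np.float64(0.00581175744586263))
stud_grip [(array([282.7, 144.1]), 0.78), (array([383.2, 175.1]), 0.8)] (array([ 0.604, -0.061,  0.201]), np.float64(0.009101548870573838))
stud_base [(array([292.8, 153.2]), 0.84), (array([381.8, 185.1]), 0.65)] (array([ 0.585, -0.058,  0.168]), np.float64(0.0015544482095913783))
jar [(array([232.7, 155. ]), 0.58), (array([442.9, 156.3]), 0.72)] (array([ 0.669, -0.209,  0.108]), np.float64(0.007547914343823685))
rack [(array([230.4, 148.1]), 0.89), (array([502., 195.]), 0.8)] (array([ 0.599, -0.381, -0.008]), np.float64(0.0035247042314581665))
bowl [(array([328.9, 259.8]), 0.71), (array([292.7, 179. ]), 0.6)] (array([ 0.635,  0.149, -0.006]), np.float64(0.003519449066131255))
{'time_s': 0.9, 'joint_positions': array([-76.804,  30.222,  82.089,  -0.001,  67.69 , -10.227]), 'qvel': array([ 0.103,  0.022, -0.042,  0.011, -0.009, -0.006]), 'tau': array([  0.   , -44.   , -17.699,   0.063,   0.05 ,  -0.   ]), 'position': array([ 0.248, -0.573,  0.237]), 'tcp_rot': array([[ 0.918,  0.398, -0.   ],
       [ 0.398, -0.918, -0.   ],
       [-0.   , -0.   , -1.   ]]), 'force': array([ 0.409,  0.835, -0.215]), 'moment': array([-0.008, -0.014, -0.031]), 'grasp_force': 0.0, 'opening': 1.0014514023092482}
```

View pics/a.png

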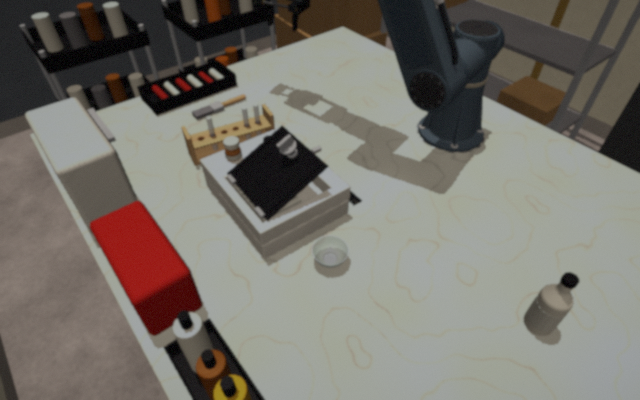

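View pics/b.png

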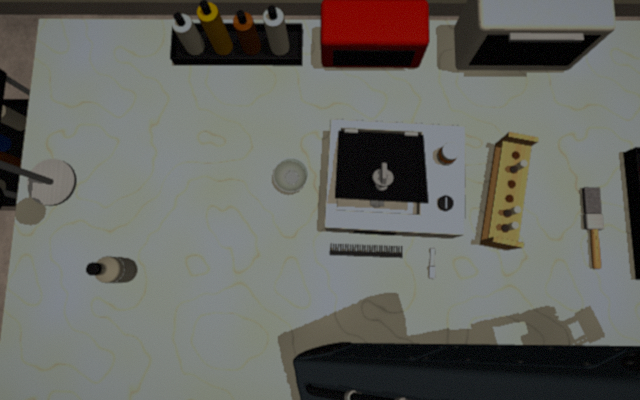

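Scene camera: the collector is at about (280,190), its hatch raised with the stud at (285,147). Top camera: the hatch covers (335–427, 130–203), the stud is at (383,176), and the dial and jar sit at right at (446,203) and (446,156). I'll fit one model to these points next.

```bash
cat >> h.py <<'E'
from scipy.optimize import least_squares
def model(p):
    x,y,a,th=p; c,s=np.cos(a),np.sin(a); H=np.array([x,y,.1])
    f=lambda d,h,w=0: H+np.array([[c,-s,0],[s,c,0],[0,0,1]])@np.array([-d*np.cos(th)+h*np.sin(th),w,d*np.sin(th)+h*np.cos(th)])
    return {"hatch_hinge":H,"hatch_edge":f(.192,.006),"stud_base":f(.155,.006),"stud_grip":f(.155,.05),
     "tl":None}
def fit(P,r,fixth=None,corners=()):
    def res(p):
        m=model(p);e=[]
        for k in P:
            for n in("hatch_hinge","hatch_edge","stud_base","stud_grip"):
                if n in r[k]: e+=list(proj(P[k],m[n])-r[k][n][0])
        c,s=np.cos(p[2]),np.sin(p[2])
        for px,u,v in corners:
            X=np.array([p[0],p[1],.1])+np.array([c*(u-.1)-s*(v-.04),s*(u-.1)+c*(v-.04),0]); e+=list(proj(P["top"],X)-np.array(px))
        return e
    return least_squares(res,[.73,-.06,0,.5],loss="soft_l1")
E
python3 - <<'E'
from h import *
np.set_printoptions(precision=3,suppress=True)
N=["hatch_hinge","hatch_edge","stud_grip","stud_base"]
P={c:bot.capture(c) for c in("scene","top")}
r={c:pp(P[c],N) for c in P}
C=[((331,119),.13,.16),((463,125),.13,-.16),((466,236),-.13,-.16),((325,231),-.13,.16)]
for cor in((),C):
    f=fit(P,r,corners=cor);p=f.x;print("hinge xy, yaw, th",p,f.fun.round(1))
    m=model([*p[:3],0]); print("shut base",m["stud_base"], "now",{k:v for k,v in model(p).items() if v is not None})
E
```

```text
hinge xy, yaw, th [ 0.727 -0.056 -0.006  0.417] [ 3.1  0.1 -1.9 -1.   1.   0.4  1.2  0.5  1.  -4.4 -0.2  2.6 -0.3 -1.1
  0.8 -0.6]
shut base [ 0.572 -0.056  0.106] now {'hatch_hinge': array([ 0.727, -0.056,  0.1  ]), 'hatch_edge': array([ 0.554, -0.055,  0.183]), 'stud_base': array([ 0.588, -0.056,  0.168]), 'stud_grip': array([ 0.606, -0.056,  0.208])}
hinge xy, yaw, th [ 0.724 -0.06  -0.031  0.432] [ 3.5 -1.4 -1.1 -2.1  1.6 -0.7  1.6 -0.5  2.5 -3.1 -0.3  3.3 -0.1 -0.3
  1.2 -0.1 -2.3  0.1  1.2 -1.  -1.  -2.1 -1.  -2.8]
shut base [ 0.569 -0.055  0.106] now {'hatch_hinge': array([ 0.724, -0.06 ,  0.1  ]), 'hatch_edge': array([ 0.552, -0.055,  0.186]), 'stud_base': array([ 0.586, -0.056,  0.17 ]), 'stud_grip': array([ 0.604, -0.056,  0.21 ])}
```

```bash
cat >> h.py <<'E'
def rows(target,yaw,n):
    """tool-down rows to TCP target and tool-x heading yaw (rad), n rows"""
    s=bot.read_state();R=np.array(s["tcp_rot"]);p=np.array(s["position"])
    y0=np.arctan2(R[1,0],R[0,0]);dy=(yaw-y0+np.pi)%(2*np.pi)-np.pi;out=[];st=(np.array(target)-p)/n
    dz=round(-dy/n,3)
    for i in range(n):
        a=y0-dz*i;c,q=np.cos(a),np.sin(a)
        T=np.array([[c,q,0],[q,-c,0],[0,0,-1]]); want=np.array(target)*0+np.array(p0 if i else p)
        d=T.T@(p+st*(i+1)-want); d=d.copy(); dm=np.round(d*1000,0); p0=want+T@dm/1000
        out.append([*dm.astype(int).tolist(),0,0,dz])
    return out
E
python3 - <<'E'
from h import *
for k,r in enumerate(rows([.567,-.056,.268],np.pi-.03,20)): print(r, end="\n" if k%5==4 else ",")
E
```

```text
[25, -17, -2, 0, 0, np.float64(-0.135)],[27, -14, -1, 0, 0, np.float64(-0.135)],[29, -10, -2, 0, 0, np.float64(-0.135)],[29, -7, -1, 0, 0, np.float64(-0.135)],[31, -2, -2, 0, 0, np.float64(-0.135)]
[30, 2, -1, 0, 0, np.float64(-0.135)],[30, 6, -2, 0, 0, np.float64(-0.135)],[28, 10, -2, 0, 0, np.float64(-0.135)],[27, 14, -1, 0, 0, np.float64(-0.135)],[25, 17, -2, 0, 0, np.float64(-0.135)]
[23, 21, -1, 0, 0, np.float64(-0.135)],[19, 23, -2, 0, 0, np.float64(-0.135)],[17, 26, -1, 0, 0, np.float64(-0.135)],[12, 28, -2, 0, 0, np.float64(-0.135)],[9, 29, -2, 0, 0, np.float64(-0.135)]
[5, 30, -1, 0, 0, np.float64(-0.135)],[0, 30, -2, 0, 0, np.float64(-0.135)],[-3, 30, -1, 0, 0, np.float64(-0.135)],[-8, 30, -2, 0, 0, np.float64(-0.135)],[-11, 28, -1, 0, 0, np.float64(-0.135)]
```

>>> {"op": "play_rows", "data": {
  "moves": [
    [[25, -17, -2, 0, 0, -0.135], [27, -14, -1, 0, 0, -0.135], [29, -10, -2, 0, 0, -0.135], [29, -7, -1, 0, 0, -0.135], [31, -2, -2, 0, 0, -0.135]]
  ],
  "fingers": 1
}}

```text
time_s: 1.9
position: [0.3284, -0.4427, 0.2446]
tcp_rot: [[0.463, 0.886, 0.0], [0.886, -0.463, 0.0], [0.0, 0.0, -1.0]]
force: [-0.4, 0.1, 0.2]
opening: 1.002
grasp_force: 0.0
```

>>> {"op": "play_rows", "data": {
  "moves": [
    [[30, 2, -1, 0, 0, -0.135], [30, 6, -2, 0, 0, -0.135], [28, 10, -2, 0, 0, -0.135], [27, 14, -1, 0, 0, -0.135], [25, 17, -2, 0, 0, -0.135]]
  ]
}}

```text
time_s: 2.4
position: [0.408, -0.3142, 0.2527]
tcp_rot: [[-0.192, 0.981, 0.0], [0.981, 0.192, -0.0], [-0.0, 0.0, -1.0]]
force: [-0.2, 0.4, -0.6]
opening: 0.999
grasp_force: 0.0
```

>>> {"op": "play_rows", "data": {
  "moves": [
    [[23, 21, -1, 0, 0, -0.135], [19, 23, -2, 0, 0, -0.135], [17, 26, -1, 0, 0, -0.135], [12, 28, -2, 0, 0, -0.135], [9, 29, -2, 0, 0, -0.135]]
  ]
}}

```text
time_s: 2.9
position: [0.4882, -0.184, 0.2608]
tcp_rot: [[-0.763, 0.646, 0.0], [0.646, 0.763, -0.0], [-0.001, 0.0, -1.0]]
force: [0.5, -0.1, -0.0]
opening: 0.997
grasp_force: 0.0
```

>>> {"op": "play_rows", "data": {
  "moves": [
    [[5, 30, -1, 0, 0, -0.135], [0, 30, -2, 0, 0, -0.135], [-3, 30, -1, 0, 0, -0.135], [-8, 30, -2, 0, 0, -0.135], [-11, 28, -1, 0, 0, -0.135]]
  ]
}}

```text
time_s: 3.4
position: [0.5678, -0.0547, 0.2678]
tcp_rot: [[-1.0, 0.027, 0.001], [0.027, 1.0, -0.0], [-0.001, -0.0, -1.0]]
force: [0.2, -0.4, -0.4]
opening: 0.998
grasp_force: 0.0
```

```bash
python3 - <<'E'
from h import *
np.set_printoptions(precision=3,suppress=True)
w=bot.capture("wrist");cv2.imwrite("pics/w1.png",w["image"])
print(w["fx"],w["cx"],w["cy"],np.array(w["R"]),-np.array(w["R"]).T@w["t"])
print(pp(w,["stud_grip","stud_base","hatch_edge","hatch_hinge"]))
E
```

```text
309.70691628693146 319.7947012233733 196.50628326095597 [[ 0.028  1.     0.   ]
 [ 0.97  -0.027  0.242]
 [ 0.242 -0.007 -0.97 ]] [ 0.501 -0.053  0.416]
{'stud_grip': (array([315.8, 265.3]), 0.74), 'stud_base': (array([317.7, 221.3]), 0.89), 'hatch_edge': (array([317.2, 185.8]), 0.78)}
```

View pics/w1.png

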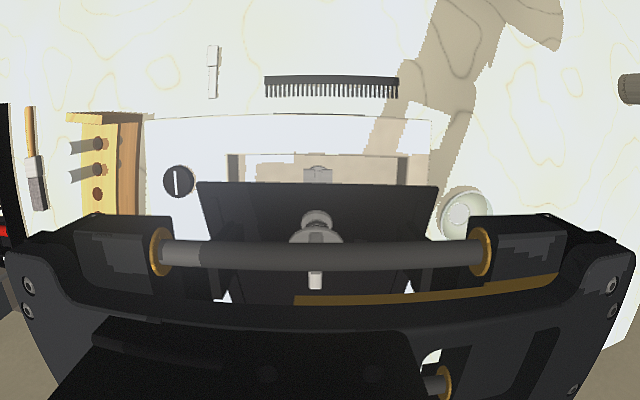

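Wrist view: the stud at about (316,240) is centred between the fingers, and the hatch front edge is at row 185. I'll lower the open fingers either side of the stud to press the hatch shut.

>>> {"op": "play_rows", "data": {
  "moves": [
    [[0, 0, 15, 0, 0, 0], [0, 0, 15, 0, 0, 0], [0, 0, 15, 0, 0, 0], [0, 0, 10, 0, 0, 0], [0, 0, 10, 0, 0, 0]]
  ]
}}

```text
time_s: 4.15
position: [0.5667, -0.0568, 0.202]
tcp_rot: [[-0.999, 0.035, -0.0], [0.035, 0.999, -0.0], [0.0, -0.0, -1.0]]
force: [0.4, 0.3, 0.2]
opening: 0.998
grasp_force: 0.0
```

>>> {"op": "play_rows", "data": {
  "moves": [
    [[0, 0, 10, 0, 0, 0], [0, 0, 10, 0, 0, 0], [0, 0, 8, 0, 0, 0], [0, 0, 8, 0, 0, 0], [0, 0, 8, 0, 0, 0]]
  ]
}}

```text
time_s: 4.65
position: [0.567, -0.0558, 0.158]
tcp_rot: [[-0.999, 0.033, -0.0], [0.033, 0.999, -0.0], [0.0, -0.0, -1.0]]
force: [-1.1, -0.1, 2.2]
opening: 1.0
grasp_force: 0.7
```

>>> {"op": "play_rows", "data": {
  "moves": [
    [[0, 0, 8, 0, 0, 0], [0, 0, 8, 0, 0, 0], [0, 0, 6, 0, 0, 0], [0, 0, 5, 0, 0, 0], [0, 0, 4, 0, 0, 0]]
  ]
}}

```text
time_s: 5.15
position: [0.5669, -0.0558, 0.1271]
tcp_rot: [[-0.999, 0.033, -0.0], [0.033, 0.999, 0.0], [0.0, 0.0, -1.0]]
force: [-1.0, 0.5, 1.8]
opening: 1.0
grasp_force: 0.7
```

>>> {"op": "play_rows", "data": {
  "moves": [
    [[0, 0, 2, 0, 0, 0], [0, 0, 2, 0, 0, 0], [0, 0, 1, 0, 0, 0], [0, 0, 1, 0, 0, 0], [0, 0, 0, 0, 0, 0]]
  ]
}}

```text
time_s: 5.65
position: [0.5673, -0.056, 0.1216]
tcp_rot: [[-0.999, 0.033, 0.001], [0.033, 0.999, -0.0], [-0.001, -0.0, -1.0]]
force: [-0.5, -0.2, 0.1]
opening: 0.999
grasp_force: 0.0
```

>>> {"op": "play_rows", "data": {
  "moves": [
    [[0, 0, 1, 0, 0, 0], [0, 0, 0.5, 0, 0, 0], [0, 0, 0, 0, 0, 0]]
  ]
}}

```text
time_s: 5.95
position: [0.5675, -0.056, 0.1204]
tcp_rot: [[-0.999, 0.033, 0.001], [0.033, 0.999, -0.0], [-0.001, -0.0, -1.0]]
force: [-0.9, -0.1, 3.1]
opening: 1.0
grasp_force: 1.5
```

>>> {"op": "play_rows", "data": {
  "moves": [
    [[0, 0, 0.5, 0, 0, 0], [0, 0, 0, 0, 0, 0]]
  ]
}}

```text
time_s: 6.15
position: [0.5674, -0.056, 0.1204]
tcp_rot: [[-0.999, 0.033, 0.001], [0.033, 0.999, -0.0], [-0.001, -0.0, -1.0]]
force: [-0.9, 0.2, 6.5]
opening: 0.998
grasp_force: 3.1
```

>>> {"op": "play_rows", "data": {
  "moves": [
    [[0, 0, 0.5, 0, 0, 0], [0, 0, 0, 0, 0, 0]]
  ]
}}

```text
time_s: 6.35
position: [0.5675, -0.056, 0.1203]
tcp_rot: [[-0.999, 0.033, 0.001], [0.033, 0.999, -0.0], [-0.001, -0.0, -1.0]]
force: [-2.4, -0.0, 8.6]
opening: 1.002
grasp_force: 4.5
```

Firm stop with the tips at 106 mm, so the hatch is shut. I'll raise the fingers and measure the stud.

>>> {"op": "play_rows", "data": {
  "moves": [
    [[0, 0, -8, 0, 0, 0], [0, 0, -12, 0, 0, 0], [0, 0, -12, 0, 0, 0], [0, 0, -8, 0, 0, 0], [0, 0, 0, 0, 0, 0]]
  ]
}}

```text
time_s: 6.85
position: [0.5681, -0.0562, 0.1608]
tcp_rot: [[-0.999, 0.033, 0.003], [0.033, 0.999, -0.001], [-0.003, -0.001, -1.0]]
force: [1.5, 0.1, 0.4]
opening: 1.004
grasp_force: 0.0
```

```bash
cat >> h.py <<'E'
def wray(w,px):
    v=np.array([px[0]-w["cx"],px[1]-w["cy"]]);r=np.linalg.norm(v);t=r/w["fx"]
    d=np.array([*(v/r*np.sin(t)),np.cos(t)]);R=np.array(w["R"]);return -R.T@np.array(w["t"]),R.T@d
E
python3 - <<'E'
from h import *
np.set_printoptions(precision=4,suppress=True)
Z={"stud_grip":.150,"stud_base":.106,"hatch_edge":.106,"hatch_hinge":.1}
for c in("wrist","top","scene"):
    w=bot.capture(c);r=pp(w,Z)
    for n in r:
        o,d=wray(w,r[n][0]) if c=="wrist" else ray(w,r[n][0])
        print(c,n,r[n],o+d*(Z[n]-o[2])/d[2])
    cv2.imwrite(f"pics/s2_{c}.png",w["image"])
a=cv2.imread("pics/s2_wrist.png")[100:330,160:480];b=cv2.imread("pics/s2_scene.png")[100:260,180:380]
cv2.imwrite("pics/s2.png",np.hstack([cv2.resize(a,(460,330)),cv2.resize(b,(330,330))]))
E
```

```text
wrist stud_grip (array([320.3, 245.8]), 0.61) [ 0.5695 -0.0563  0.15  ]
wrist hatch_edge (array([319.6, 167.4]), 0.72) [ 0.5325 -0.0555  0.106 ]
top stud_base (array([378.9, 196.4]), 0.59) [ 0.5713 -0.058   0.106 ]
top hatch_hinge (array([377.5, 134.5]), 0.56) [ 0.7203 -0.0564  0.1   ]
scene stud_grip (array([298. , 156.5]), 0.49) [ 0.5695 -0.0571  0.15  ]
scene stud_base (array([298.3, 170.4]), 0.73) [ 0.5714 -0.0559  0.106 ]
scene hatch_edge (array([309.1, 168.5]), 0.74) [ 0.5453 -0.0444  0.106 ]
scene hatch_hinge (array([246.5, 197.1]), 0.72) [ 0.7236 -0.0614  0.1   ]
```

View pics/s2.png

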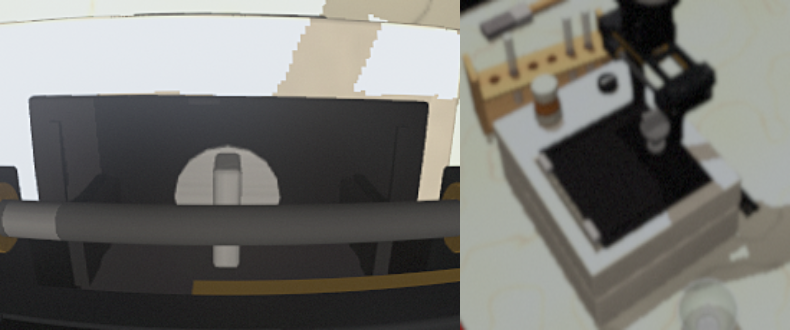

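The hatch is flat and shut. The stud wing is centred between the fingers (left panel, about (227,210)) and lined up with the tool. Next I'll lower to just above the flange and close.

>>> {"op": "play_rows", "data": {
  "moves": [
    [[-2, 0, 3, 0, 0, 0], [0, 0, 3, 0, 0, 0], [0, 0, 1.5, 0, 0, 0], [0, 0, 0, 0, 0, 0]]
  ]
}}

```text
time_s: 8.0
position: [0.5688, -0.0559, 0.1511]
tcp_rot: [[-0.999, 0.033, -0.001], [0.033, 0.999, 0.0], [0.001, 0.0, -1.0]]
force: [0.1, -0.7, 0.6]
opening: 1.0
grasp_force: 0.0
```

>>> {"op": "play_rows", "data": {
  "moves": [
    [[0, 0, 0, 0, 0, 0], [0, 0, 0, 0, 0, 0], [0, 0, 0, 0, 0, 0], [0, 0, 0, 0, 0, 0], [0, 0, 0, 0, 0, 0]]
  ],
  "fingers": -1
}}

```text
time_s: 8.5
position: [0.5691, -0.0559, 0.1516]
tcp_rot: [[-0.999, 0.033, 0.0], [0.033, 0.999, -0.0], [-0.0, -0.0, -1.0]]
force: [-0.1, 0.0, -0.8]
opening: 0.631
grasp_force: 0.0
```

>>> {"op": "play_rows", "data": {
  "moves": [
    [[0, 0, -2, 0, 0, 0], [0, 0, 0, 0, 0, 0], [0, 0, 0, 0, 0, 0], [0, 0, 0, 0, 0, 0], [0, 0, 0, 0, 0, 0]]
  ]
}}

```text
time_s: 9.0
position: [0.569, -0.0559, 0.1535]
tcp_rot: [[-0.999, 0.033, -0.0], [0.033, 0.999, 0.0], [0.0, 0.0, -1.0]]
force: [0.2, 0.5, 0.8]
opening: 0.176
grasp_force: 0.0
```

>>> {"op": "play_rows", "data": {
  "moves": [
    [[0, 0, 0, 0, 0, 0], [0, 0, 0, 0, 0, 0], [0, 0, 0, 0, 0, 0], [0, 0, 0, 0, 0, 0]]
  ]
}}

```text
time_s: 9.4
position: [0.5691, -0.0571, 0.1536]
tcp_rot: [[-0.999, 0.033, 0.0], [0.033, 0.999, -0.002], [-0.0, -0.002, -1.0]]
force: [-0.7, -4.8, 0.7]
opening: 0.113
grasp_force: 30.0
```

>>> {"op": "play_rows", "data": {
  "moves": [
    [[0, -1, 0, 0, 0, 0], [0, 0, 3, 0, 0, 0], [0, 0, 2, 0, 0, 0], [0, 0, 0, 0, 0, 0]]
  ]
}}

```text
time_s: 9.8
position: [0.5691, -0.0572, 0.1486]
tcp_rot: [[-0.999, 0.033, 0.0], [0.033, 0.999, -0.001], [-0.0, -0.0, -1.0]]
force: [-0.8, -2.7, 3.2]
opening: 0.113
grasp_force: 30.0
```

>>> {"op": "play_rows", "data": {
  "moves": [
    [[0, -0.5, 2, 0, 0, 0], [0, 0, 2, 0, 0, 0], [0, 0, 0, 0, 0, 0]]
  ]
}}

```text
time_s: 10.1
position: [0.5691, -0.0573, 0.1444]
tcp_rot: [[-0.999, 0.033, 0.0], [0.033, 0.999, 0.0], [-0.0, 0.0, -1.0]]
force: [-0.7, -2.8, 4.9]
opening: 0.111
grasp_force: 30.0
```

>>> {"op": "play_rows", "data": {
  "moves": [
    [[0, 0, 1, 0, 0, 0], [0, 0, 0, 0, 0, 0]]
  ]
}}

```text
time_s: 10.3
position: [0.569, -0.0573, 0.1435]
tcp_rot: [[-0.999, 0.033, 0.0], [0.033, 0.999, 0.0], [-0.0, 0.0, -1.0]]
force: [-1.1, -2.3, 5.1]
opening: 0.109
grasp_force: 30.0
```

>>> {"op": "play_rows", "data": {
  "moves": [
    [[0, 0, 1, 0, 0, 0], [0, 0, 0, 0, 0, 0]]
  ]
}}

```text
time_s: 10.5
position: [0.5691, -0.0573, 0.1425]
tcp_rot: [[-0.999, 0.033, 0.0], [0.033, 0.999, 0.0], [-0.0, 0.0, -1.0]]
force: [-1.6, -2.2, 4.7]
opening: 0.112
grasp_force: 30.0
```

>>> {"op": "play_rows", "data": {
  "moves": [
    [[0, -0.5, 0.5, 0, 0, 0], [0, 0, 0.5, 0, 0, 0], [0, 0, 0, 0, 0, 0]]
  ]
}}

```text
time_s: 10.8
position: [0.569, -0.0574, 0.1415]
tcp_rot: [[-0.999, 0.033, 0.0], [0.033, 0.999, 0.001], [-0.0, 0.001, -1.0]]
force: [-1.1, 0.3, 5.7]
opening: 0.113
grasp_force: 30.0
```

>>> {"op": "play_rows", "data": {
  "moves": [
    [[0, 0, 0.5, 0, 0, 0], [0, 0, 0.5, 0, 0, 0], [0, 0, 0, 0, 0, 0]]
  ]
}}

```text
time_s: 11.1
position: [0.569, -0.0575, 0.1405]
tcp_rot: [[-0.999, 0.033, 0.0], [0.033, 0.999, 0.001], [-0.0, 0.001, -1.0]]
force: [-0.2, 2.0, 4.4]
opening: 0.11
grasp_force: 30.0
```

>>> {"op": "play_rows", "data": {
  "moves": [
    [[0, 0, 0.5, 0, 0, 0], [0, 0, 0.5, 0, 0, 0], [0, 0, 0, 0, 0, 0]]
  ]
}}

```text
time_s: 11.4
position: [0.569, -0.0575, 0.1395]
tcp_rot: [[-0.999, 0.033, 0.0], [0.033, 0.999, 0.001], [-0.0, 0.001, -1.0]]
force: [-0.6, 2.5, 4.9]
opening: 0.11
grasp_force: 30.0
```

>>> {"op": "play_rows", "data": {
  "moves": [
    [[0, 0.3, 0.5, 0, 0, 0], [0, 0, 0.5, 0, 0, 0], [0, 0, 0, 0, 0, 0]]
  ]
}}

```text
time_s: 11.7
position: [0.569, -0.0575, 0.1386]
tcp_rot: [[-0.999, 0.033, 0.0], [0.033, 0.999, 0.0], [-0.0, 0.0, -1.0]]
force: [-0.4, 1.0, 4.5]
opening: 0.112
grasp_force: 30.0
```

>>> {"op": "play_rows", "data": {
  "moves": [
    [[0, 0, 0.5, 0, 0, 0], [0, 0, 0.5, 0, 0, 0], [0, 0, 0, 0, 0, 0]]
  ]
}}

```text
time_s: 12.0
position: [0.569, -0.0575, 0.1376]
tcp_rot: [[-0.999, 0.033, 0.0], [0.033, 0.999, 0.0], [-0.0, 0.0, -1.0]]
force: [-0.3, 0.8, 5.0]
opening: 0.115
grasp_force: 30.0
```

>>> {"op": "play_rows", "data": {
  "moves": [
    [[0, 0, 0.5, 0, 0, 0], [0, 0, 0.5, 0, 0, 0], [0, 0, 0, 0, 0, 0]]
  ]
}}

```text
time_s: 12.3
position: [0.569, -0.0575, 0.1366]
tcp_rot: [[-0.999, 0.033, 0.0], [0.033, 0.999, 0.0], [-0.0, 0.0, -1.0]]
force: [-0.3, 1.4, 5.6]
opening: 0.11
grasp_force: 30.0
```

>>> {"op": "play_rows", "data": {
  "moves": [
    [[0, 0, 0.5, 0, 0, 0], [0, 0, 0.5, 0, 0, 0], [0, 0, 0, 0, 0, 0]]
  ]
}}

```text
time_s: 12.6
position: [0.569, -0.0575, 0.1356]
tcp_rot: [[-0.999, 0.033, 0.0], [0.033, 0.999, 0.0], [-0.0, 0.0, -1.0]]
force: [-1.1, 1.6, 5.3]
opening: 0.113
grasp_force: 30.0
```

>>> {"op": "play_rows", "data": {
  "moves": [
    [[0, 0, 0.5, 0, 0, 0], [0, 0, 0.5, 0, 0, 0], [0, 0, 0, 0, 0, 0]]
  ]
}}

```text
time_s: 12.9
position: [0.5691, -0.0575, 0.1347]
tcp_rot: [[-0.999, 0.033, 0.0], [0.033, 0.999, 0.0], [-0.0, 0.0, -1.0]]
force: [-0.4, 1.1, 5.5]
opening: 0.111
grasp_force: 30.0
```

>>> {"op": "play_rows", "data": {
  "moves": [
    [[0, 0, 0.5, 0, 0, 0], [0, 0, 0.5, 0, 0, 0], [0, 0, 0, 0, 0, 0]]
  ]
}}

```text
time_s: 13.2
position: [0.5691, -0.0575, 0.134]
tcp_rot: [[-0.999, 0.033, 0.0], [0.033, 0.999, 0.0], [-0.0, 0.0, -1.0]]
force: [-1.5, 0.8, 7.9]
opening: 0.109
grasp_force: 30.0
```

The cup contact is starting to show.

>>> {"op": "play_rows", "data": {
  "moves": [
    [[0, 0, 0.5, 0, 0, 0], [0, 0, 0, 0, 0, 0], [0, 0, 0, 0, 0, 0]]
  ]
}}

```text
time_s: 13.5
position: [0.569, -0.0575, 0.1337]
tcp_rot: [[-0.999, 0.033, 0.0], [0.033, 0.999, 0.0], [-0.0, 0.0, -1.0]]
force: [-1.2, 2.2, 9.3]
opening: 0.113
grasp_force: 30.0
```

>>> {"op": "play_rows", "data": {
  "moves": [
    [[0, 0, 0.4, 0, 0, 0], [0, 0, 0, 0, 0, 0], [0, 0, 0, 0, 0, 0]]
  ]
}}

```text
time_s: 13.8
position: [0.5691, -0.0575, 0.1336]
tcp_rot: [[-0.999, 0.033, 0.0], [0.033, 0.999, 0.0], [-0.0, 0.0, -1.0]]
force: [-2.1, 1.6, 11.3]
opening: 0.109
grasp_force: 30.0
```

>>> {"op": "play_rows", "data": {
  "moves": [
    [[0, 0, 0, 0, 0, 0.05], [0, 0, 0, 0, 0, 0.1], [0, 0, 0, 0, 0, 0.1]]
  ]
}}

```text
time_s: 14.1
position: [0.5691, -0.0573, 0.1336]
tcp_rot: [[-0.959, 0.283, 0.001], [0.283, 0.959, 0.0], [-0.0, 0.001, -1.0]]
force: [-1.3, 2.7, 10.4]
opening: 0.114
grasp_force: 30.0
```

```bash
python3 -c "
from h import *
s=bot.read_state();print(s['force'],s['moment'],s['tcp_rot'][0],s['joint_positions'])"
```

```text
[-1.34741128  2.69170609 10.41103572] [0.66214013 0.15947698 0.137857  ] [-9.59207622e-01  2.82701866e-01  6.26392942e-04] [-1.69534058e+01  3.40964182e+01  9.51186276e+01  4.26338882e-02
  5.07575073e+01 -9.05588307e+01]
```

>>> {"op": "play_rows", "data": {
  "moves": [
    [[0, 0, 0, 0, 0, 0.12], [0, 0, 0, 0, 0, 0.12], [0, 0, 0, 0, 0, 0.12]]
  ]
}}

```text
time_s: 14.4
position: [0.5693, -0.057, 0.1336]
tcp_rot: [[-0.798, 0.603, 0.001], [0.603, 0.798, 0.001], [-0.0, 0.001, -1.0]]
force: [0.1, 3.6, 10.0]
opening: 0.112
grasp_force: 30.0
```

```bash
python3 -c "
from h import *
s=bot.read_state();print(s['force'],s['moment'],s['tcp_rot'][0])"
```

```text
[0.11569511 3.619104   9.95078071] [0.77481691 0.06674942 0.04330665] [-0.79759349  0.60319438  0.00107483]
```

>>> {"op": "play_rows", "data": {
  "moves": [
    [[0.3, 0.4, 0, 0, 0, 0.12], [0, 0, 0, 0, 0, 0.12], [0, 0, 0, 0, 0, 0.12], [0, 0, 0, 0, 0, 0.12]]
  ]
}}

```text
time_s: 14.8
position: [0.5697, -0.0567, 0.1337]
tcp_rot: [[-0.429, 0.903, 0.002], [0.903, 0.429, 0.0], [-0.0, 0.002, -1.0]]
force: [-0.3, 3.0, 10.5]
opening: 0.115
grasp_force: 30.0
```

>>> {"op": "play_rows", "data": {
  "moves": [
    [[0, 0, 0.1, 0, 0, 0.1], [0, 0, 0, 0, 0, 0.1], [0, 0, 0, 0, 0, 0.1], [0, 0, 0, 0, 0, 0.06]]
  ]
}}

```text
time_s: 15.2
position: [0.57, -0.0566, 0.1337]
tcp_rot: [[-0.085, 0.996, 0.003], [0.996, 0.085, 0.0], [0.0, 0.003, -1.0]]
force: [-0.7, 3.5, 9.7]
opening: 0.114
grasp_force: 30.0
```

```bash
python3 -c "
from h import *
s=bot.read_state();print(s['force'],s['moment'],s['tcp_rot'][0])"
```

```text
[-0.72440427  3.49712231  9.6506116 ] [ 0.60844722 -0.05839587  0.05110291] [-0.08508366  0.99637016  0.00269881]
```

>>> {"op": "play_rows", "data": {
  "moves": [
    [[0, 0, 0, 0, 0, 0.08], [0, 0, 0, 0, 0, 0.04], [0, 0, 0, 0, 0, 0]]
  ]
}}

```text
time_s: 15.5
position: [0.5701, -0.0567, 0.1337]
tcp_rot: [[0.033, 0.999, 0.003], [0.999, -0.033, 0.0], [0.0, 0.003, -1.0]]
force: [-0.0, 4.1, 9.1]
opening: 0.119
grasp_force: 30.0
```

```bash
python3 -c "
from h import *
s=bot.read_state();print(s['force'],s['moment'],s['tcp_rot'][0])"
```

```text
[-6.56301930e-03  4.10487808e+00  9.07592707e+00] [ 0.6251822  -0.12251006  0.08690882] [0.03258867 0.99946452 0.00294067]
```

>>> {"op": "play_rows", "data": {
  "moves": [
    [[0, 0, -1, 0, 0, 0], [0, 0, -1, 0, 0, 0], [0, 0, -1, 0, 0, 0], [0, 0, -1, 0, 0, 0], [0, 0, 0, 0, 0, 0]]
  ]
}}

```text
time_s: 16.0
position: [0.5701, -0.0567, 0.1371]
tcp_rot: [[0.032, 0.999, 0.003], [0.999, -0.032, 0.001], [0.001, 0.003, -1.0]]
force: [0.8, 3.3, 6.1]
opening: 0.114
grasp_force: 30.0
```

>>> {"op": "play_rows", "data": {
  "moves": [
    [[0, 0, -1, 0, 0, 0], [0, 0, 0, 0, 0, 0]]
  ]
}}

```text
time_s: 16.2
position: [0.5701, -0.0567, 0.138]
tcp_rot: [[0.032, 0.999, 0.003], [0.999, -0.032, 0.001], [0.001, 0.003, -1.0]]
force: [0.9, 2.5, 5.1]
opening: 0.113
grasp_force: 30.0
```

>>> {"op": "play_rows", "data": {
  "moves": [
    [[0, 0, -0.8, 0, 0, 0], [0, 0, 0, 0, 0, 0]]
  ]
}}

```text
time_s: 16.4
position: [0.5701, -0.0567, 0.1388]
tcp_rot: [[0.032, 0.999, 0.003], [0.999, -0.032, 0.001], [0.001, 0.003, -1.0]]
force: [1.7, 3.9, 5.3]
opening: 0.115
grasp_force: 30.0
```

>>> {"op": "play_rows", "data": {
  "moves": [
    [[0, 0, -0.7, 0, 0, 0], [0, 0, 0, 0, 0, 0]]
  ]
}}

```text
time_s: 16.6
position: [0.57, -0.0567, 0.1389]
tcp_rot: [[0.032, 0.999, 0.002], [0.999, -0.032, 0.001], [0.001, 0.002, -1.0]]
force: [4.3, 3.1, 2.2]
opening: 0.111
grasp_force: 30.0
```

The stud stopped rising 5.3 mm up and the force dropped, so it is seated in the notch. Releasing and retreating.

>>> {"op": "play_rows", "data": {
  "moves": [
    [[0, 0, 0, 0, 0, 0], [0, 0, 0, 0, 0, 0], [0, 0, 0, 0, 0, 0], [0, 0, 0, 0, 0, 0], [0, 0, 0, 0, 0, 0]]
  ],
  "fingers": 1
}}

```text
time_s: 17.1
position: [0.5686, -0.0574, 0.1388]
tcp_rot: [[0.032, 0.999, -0.001], [0.999, -0.032, -0.0], [-0.0, -0.001, -1.0]]
force: [-0.7, 0.2, 0.0]
opening: 0.485
grasp_force: 0.0
```

>>> {"op": "play_rows", "data": {
  "moves": [
    [[0, 0, 0, 0, 0, 0], [0, 0, -10, 0, 0, 0], [0, 0, -20, 0, 0, 0], [0, 0, -30, 0, 0, 0], [0, 0, -30, 0, 0, 0]]
  ]
}}

```text
time_s: 17.6
position: [0.5687, -0.0571, 0.2304]
tcp_rot: [[0.032, 0.999, -0.001], [0.999, -0.032, 0.0], [0.0, -0.001, -1.0]]
force: [1.3, -0.2, 1.0]
opening: 0.934
grasp_force: 0.0
```

```bash
python3 - <<'E'
from h import *
w=bot.capture("wrist");t=bot.capture("top");s=bot.capture("scene")
print(pp(w,["stud_grip","stud_base","hatch_edge"]))
f=lambda i,r:cv2.resize(i["image"][r[0]:r[1],r[2]:r[3]],(400,300))
cv2.imwrite("pics/e.png",np.hstack([f(w,(80,320,160,480)),f(s,(100,260,180,380))]))
print(bot.read_state()["force"])
E
```

```text
{'stud_grip': (array([324.1, 201.4]), 0.7), 'stud_base': (array([320.6, 194. ]), 0.58), 'hatch_edge': (array([280.1, 192.4]), 0.66)}
[-0.0225495   0.26224354  0.42891048]
```

View pics/e.png

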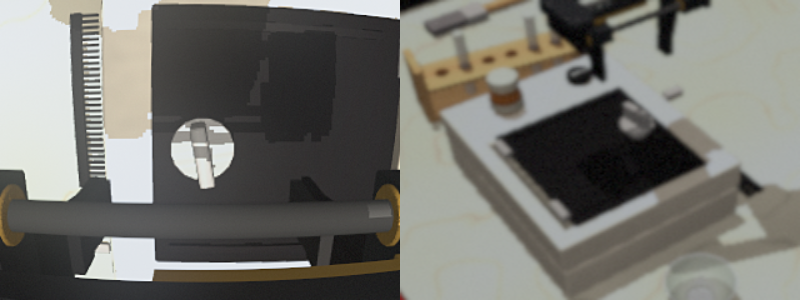

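Wrist panel: the flange is at (203,150) and the wing is turned roughly 90°, slightly tilted. Scene panel: the hatch is flat and nothing else has moved. I'll measure the wing angle to be sure.

```bash
python3 - <<'E'
from h import *
w=bot.capture("wrist");np.save("w.npy",w["image"])
cv2.imwrite("pics/z.png",cv2.resize(w["image"][160:250,280:380],(800,600)[:2] if 0 else (660,594),interpolation=cv2.INTER_CUBIC))
def X(px,z):
    o,d=wray(w,px);return o+d*(z-o[2])/d[2]
a,b=X((317.6,177.6),.147),X((325.6,230.4),.147);print(a,b,np.linalg.norm(a-b))
d=b-a;print("wing heading deg",np.degrees(np.arctan2(d[1],d[0])),bot.read_state()["time_s"])
E
```

```text
[ 0.56610828 -0.03391037  0.147     ] [ 0.57096561 -0.07631968  0.147     ] 0.042686571045940105
wing heading deg -83.46611930986572 17.95
```

View pics/z.png

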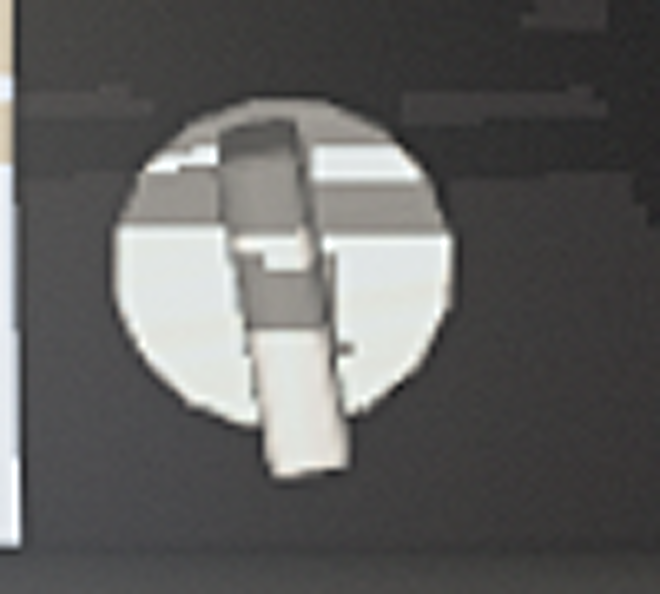

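The wing is turned about 1.42 rad. Its flange width in pixels puts it near z = 0.122 m, about 15 mm in, so it stays locked (sprung out would be 0.138 m). The gripper is clear, so I'm handing in.

```bash
python3 -c "
from rig import bot
print(bot.hand_in())"
```

```text
the job is handed in; nothing more can be done
None
```

The hatch is shut and its stud is pushed in, turned about a quarter turn clockwise (1.42 rad) and locked, staying put after release; the job was handed in at about 18 s.

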